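# Draw the large ring clamp out of the fittings bin onto its shadow mat

### The job

Find the large ring clamp (the bigger closed ring on a stem) in the open-sided bin of stand fittings and, sliding it without lifting it or tipping it up, draw it out through the bin's open side. Slide it onto the shadow mat so that it covers its printed silhouette, ring on ring and block on block, and let go of it. Leave the other fittings in the bin and do not disturb the other things on the bench.

Things in the scene. Friction and masses are not known exactly. Their poses are not given: they have to be found in the camera images.
- large_ring: TARGET: large ring clamp of plain steel lying flat: a closed round ring of 13 mm round bar (87 mm outside, 61 mm clear inside, bar centre 6.5 mm above its underside), a 10 mm stem and an end block 30 x 32 x 24 mm with a thumb screw on top (top at 37 mm); 174 mm long over all, about 0.45 kg. Origin: centre of the ring, on the underside; +y runs along the stem to the block, z up
- large_ring_block (a point): centre of the large ring clamp's end block, 115 mm along its +y from the ring's centre, 12 mm above the underside
- small_ring: small ring clamp: same steel, stem and block, but the ring is only 61 mm outside and 35 mm inside. Origin at the ring's centre, underside; +y to the block (block centre at 115 mm)
- fork_clamp: fork clamp: same steel, stem and block, but two open prongs (75 mm wide) instead of a ring. Origin between the prongs, underside; +y to the block (115 mm)
- boss_a: loose steel block with thumb screw, 30 x 32 x 24 mm (37 mm with screw); origin: centre of the underside
- boss_b: a second loose block, same as boss_a
- bin: fixed aluminium fittings bin, inside 310 (x) x 220 (y) mm, floor 2 mm thick, walls 48 mm high and 3 mm thick on three sides; the side towards its -y is fully open (only the 2 mm floor edge). Origin: centre of the underside; the inside ends at y = -110 (open) and +110 mm
- bin_mouth (a point): middle of the bin's open edge, on its floor
- mat: thin flat black shadow mat, 120 x 210 mm, about 2 mm, printed in grey with the true-size silhouette of the large ring clamp (ring, stem, block). Origin: centre of the ring silhouette, on the table; +y runs along the stem silhouette to the block silhouette. Nothing can catch on it
- mat_ring (a point): centre of the printed ring silhouette, table height
- mat_block (a point): centre of the printed block silhouette, 115 mm along the mat's +y, table height
- dark_bottle: bystander, not to be disturbed: brown screw-cap reagent bottle, 68 mm wide, 135 tall mm; origin: centre of the underside
- amber_bottle: bystander, not to be disturbed: smaller brown screw-cap bottle, 61 mm wide, 122 tall mm; origin: centre of the underside
- petri: bystander, not to be disturbed: stack of petri dishes, 62 mm wide, 49 tall mm; origin: centre of the underside
There are look-alikes about, which are no part of the job. What is shaped like the large_ring but red or yellow is not meant. Leave any blue look-alike of the boss_a alone.

How it is judged:
By the outcome, as a careful person would: the job done as asked, in the order asked, and still so for the second after the job is handed in, with the robot touching nothing.
It also fails if it takes over 58 s, if anything falls off the work surface, if the arm or the gripper's body presses on something with over 40 N, if the wrist force passes 120 N, or if a joint passes its speed limit or range.

### The arm

A 7-joint arm with a two-finger parallel gripper is mounted at the origin on a cart in front of the work surface, level with it; the furniture and walls round the work are solid. World frame = base frame: x ahead of the robot, y to its left, z up, the work surface at z = 0. Lengths are in m, angles in rad, forces in N, time in s.
With the tool pointing down it reaches from about 0.425 to 0.875 m from the base axis. Payload 8.4 kg.
Tool frame: the origin (TCP) lies between the finger pads; the fingertips stand 8 mm ahead of it and the grasp point (between the pads) lies 11 mm behind it; z points along the fingers, y is the line along which they close (so a half turn about z gives the same grasp; the last joint's range is limited). The gripper opens to 87 mm and grips with 3 to 60 N. Pads are 19 mm wide; open, the fingers measure 117 mm over their backs; the gripper's body (75 mm by 190 mm) begins 51 mm behind the grasp point.
Start: joints at [1.032, 0.333, 0.04, 1.465, -0.013, 1.343, -0.059], TCP at [0.277, -0.588, 0.231] pointing down, gripper open.
Joint ranges: [-2.58, 2.58], [-0.38, 2.09], [-1.3, 1.39], [0.25, 2.4], [-1.5, 4.64], [0.08, 2.09], [-2.65, 2.65]. Speed limits (rad/s): [2.22, 2.22, 2.79, 2.79, 3.14, 3.14, 3.14].

### API

Orientations are given as a unit quaternion [x, y, z, w].
In Python, from plant import monitor, grab_frame, finish_job gives the robot as it stands.
- The arm moves only by the tool send_rows, never from a script. Its argument "targets" is a list of rows, each an object of numbers: "fingers": the closure, from -1 (fully open) to 1 (shut), so that 0 is half open; "dx", "dy", "dz": the shift along the tool's x, y, z scaled (see below); "roll": the turn about the tool's z scaled (see below). In form: [{"fingers": .., "dx": .., "dy": .., "dz": .., "roll": ..}, ...]. A call has 1 to 5 rows; each row shifts and turns the commanded pose from where the row before left it, along the tool's axes as they then stand; what a row does not reach is not made up. The controller multiplies each number of a shift by 0.06 m and each number of a turn by 6 degrees. A row lasts 1/8 s, in which the tool goes at most 62.5 mm and 10.7 degrees, less where a joint would pass 70% of its speed; a pose out of reach is approached as far as the arm can. A call with a number of a shift or a turn outside -1 to 1 is refused whole. A call with a gripper value outside its range is refused whole. The fingers move at their own pace and stop on an object; "squeeze" is the grip in N (left out, the last holds). Time passes only in rows, so rows that do not move let the fingers close. It gives the time, the measured TCP pose, the force, the opening and the grip force at its end, in the units of the state.
- monitor.get_obs(): the state, without advancing time (a new reading comes with each control period).
- grab_frame(name): name is "scene" or "side" or "wrist"; returns a dict with "color" (384x512x3 uint8, blue, green, red), "z_map" (384x512 float32, m along the optical axis (not along the pixel's ray), 0 where there is no reading), "fx", "fy", "cx", "cy" (pixels), "distortion" ([k1, k2, p1, p2, k3] as OpenCV has them; the pictures are not rectified), "rvec" (rotation vector, rad) and "tvec" (3), from world to camera coordinates, as OpenCV has them. Camera axes: x right, y down, z forward; pixel columns grow to the right and rows downward; lengths in m; the calibration is good to about 2 mm. A picture is of the moment at which its call begins.
- finish_job(): hands the job in; it is judged then, once.
The state is a dict: "t": time; "joint_pos": joint angles; "joint_vel": joint speeds; "joint_efforts": joint torques, N m; "position": TCP position; "tcp_rot": TCP orientation; "ft_force": force on the tool from outside, world axes, zero at the start; "torque": the same for the moment, N m; "finger_gap": finger opening in m; "grasp_force": force on a finger pad.
Only numpy, scipy, OpenCV 4.12 (cv2) and the standard library are available. Lean on these libraries where they do the work, as an engineer would, in place of code of your own. Each camera call takes 0.05 s, during which the arm holds its last target. There are 200 camera calls.

## Working session

There is one attempt and no reset: what is moved stays moved. The work goes in short steps, Python scripts to look and compute and a tool call to move; the robot and the scene stay as the last step left them, time stands still between calls to the robot, and variables do not carry over. Pictures are saved under pics/ and viewed, at most 10 in all, crops included, and the job is handed in when it is done.

Besides the shell and the picture viewer there is one more tool, called after "Request:" by a JSON object that holds its "api" and its "payload", one argument or row to a line. send_rows: Moves the arm, as the interface text tells. Shifts and turns lie within -1 to 1; 1 stands for 0.06 m of shift or 6 degrees of turn. Its arguments: {"type":"object","properties":{"targets":{"type":"array","items":{"type":"object","properties":{"fingers":{"type":"number"},"dx":{"type":"number"},"dy":{"type":"number"},"dz":{"type":"number"},"roll":{"type":"number"}}}},"squeeze":{"type":"number"}},"required":["targets"]}

```bash
mkdir -p pics; cat > h.py <<'E'
import numpy as np, cv2
from plant import monitor, grab_frame, finish_job
def R(f): return cv2.Rodrigues(np.array(f["rvec"],float))[0]
def K(f): return np.array([[f["fx"],0,f["cx"]],[0,f["fy"],f["cy"]],[0,0,1.]])
def ray(f,uv,z):
    """pixels -> world points on plane z"""
    p=cv2.undistortPoints(np.array(uv,float).reshape(-1,1,2),K(f),np.array(f["distortion"],float)).reshape(-1,2)
    d=np.c_[p,np.ones(len(p))]@R(f); c=-R(f).T@np.array(f["tvec"],float).ravel()
    return c+d*((z-c[2])/d[:,2])[:,None]
def proj(f,P):
    return cv2.projectPoints(np.array(P,float).reshape(-1,1,3),np.array(f["rvec"],float),np.array(f["tvec"],float),K(f),np.array(f["distortion"],float))[0].reshape(-1,2)
def cloud(f):
    v,u=np.mgrid[:384,:512]; uv=np.c_[u.ravel(),v.ravel()].astype(float)
    p=cv2.undistortPoints(uv.reshape(-1,1,2),K(f),np.array(f["distortion"],float)).reshape(-1,2)
    z=f["z_map"].ravel(); P=np.c_[p*z[:,None],z]
    return ((P-np.array(f["tvec"],float).ravel())@R(f)).reshape(384,512,3)
E
python3 - <<'E'
from h import *
a=grab_frame("scene");b=grab_frame("side")
import pickle;pickle.dump((a,b),open("f0.pkl","wb"))
for n,f in(("scene",a),("side",b)):
    cv2.imwrite(f"pics/{n}0.png",cv2.resize(f["color"],(800,600),interpolation=cv2.INTER_CUBIC)); print(n,-R(f).T@np.array(f["tvec"]).ravel())
print({k:np.round(v,3) for k,v in monitor.get_obs().items()})
E
```

```text
scene [-0.68146104  0.76694097  1.30944745]
side [0.51258238 0.94777408 0.87012922]
{'t': np.float64(0.1), 'joint_pos': array([ 1.032,  0.334,  0.04 ,  1.466, -0.013,  1.343, -0.059]), 'joint_vel': array([-0.   , -0.003,  0.001, -0.002, -0.   , -0.001,  0.001]), 'joint_efforts': array([ 6.0000e-03, -6.5781e+01,  1.3410e+00, -4.0471e+01, -6.0000e-02,
        4.1000e-02,  0.0000e+00]), 'position': array([ 0.277, -0.588,  0.23 ]), 'tcp_rot': array([ 0.976,  0.218, -0.   , -0.001]), 'ft_force': array([-1.054, -0.045, -0.141]), 'torque': array([0.035, 0.003, 0.013]), 'grasp_force': np.float64(0.0), 'finger_gap': np.float64(0.087)}
```

View pics/scene0.png

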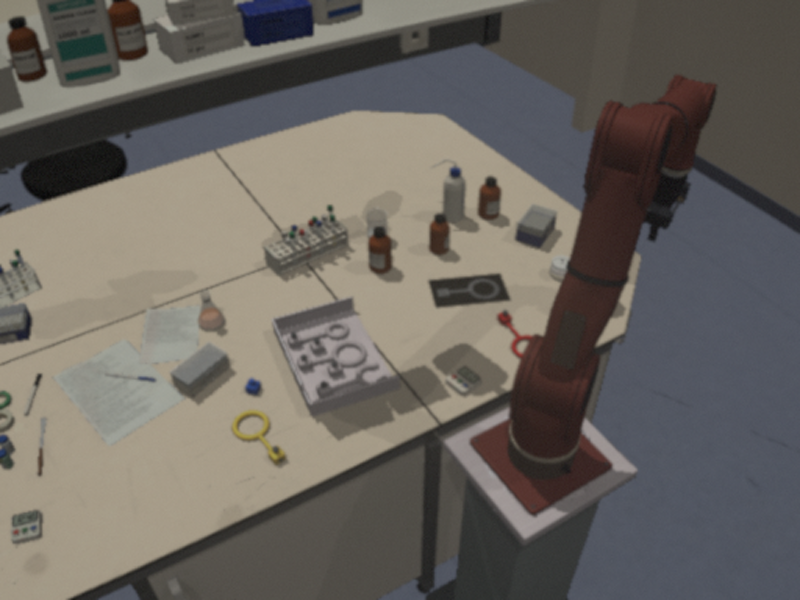

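View pics/side0.png

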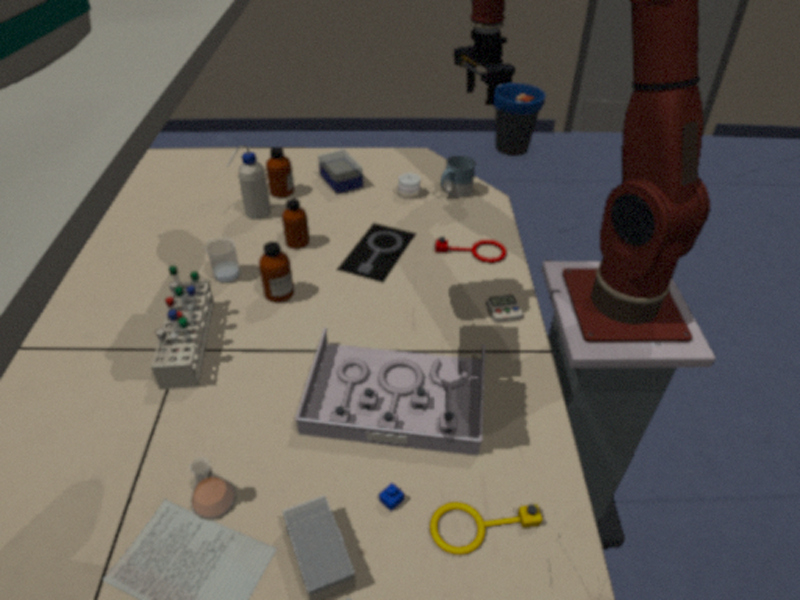

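Two look-alike families show up. In the side view, at 800x600, the plain-steel rings in the bin are at (400,377), the larger one, and (352,371), the smaller one, with the fork at (450,375). The red one at (490,250) and the yellow one at (457,527) lie outside the bin. The target is the ring at (400,377), which I'll confirm in an enlarged crop and measure.

```bash
python3 - <<'E'
from h import *
import pickle;a,b=pickle.load(open("f0.pkl","rb"))
c=b["color"][130:300,180:320]; cv2.imwrite("pics/crop.png",cv2.resize(c,None,fx=3.5,fy=3.5,interpolation=cv2.INTER_CUBIC))
s=.64
pt=lambda f,l,z:print(np.round(ray(f,np.array(l)*s,z),3).tolist())
print("side: ring centre, block top");pt(b,[(400,377)],.0085);pt(b,[(388,418)],.03)
print("bin corners top front(yellow side) L,R / open ends");pt(b,[(300,430),(482,447),(325,335),(485,348)],.05)
print("bosses");pt(b,[(368,396),(420,396),(341,411),(448,421)],.03)
print("mat ring, block, corners");pt(b,[(384,243),(366,268),(372,224),(415,233),(388,279),(339,268)],.002)
print("scene");pt(a,[(350,355)],.0085);pt(a,[(485,288),(443,293)],.002)
# red ring, bottles
print("red");pt(b,[(488,251),(441,246)],.01)
P=cloud(b)
for n,(u,v) in dict(dark=(275,275),amber=(295,222),floor=(385,365),ringbar=(400,361),table=(430,310),calc=(505,306)).items(): print(n,np.round(P[int(v*s),int(u*s)],3))
E
```

```text
side: ring centre, block top
[[0.496, 0.216, 0.009]]
[[0.518, 0.328, 0.03]]
bin corners top front(yellow side) L,R / open ends
[[0.665, 0.368, 0.05], [0.364, 0.401, 0.05], [0.642, 0.146, 0.05], [0.334, 0.179, 0.05]]
bosses
[[0.555, 0.279, 0.03], [0.461, 0.279, 0.03], [0.601, 0.313, 0.03], [0.414, 0.334, 0.03]]
mat ring, block, corners
[[0.532, -0.219, 0.002], [0.573, -0.121, 0.002], [0.564, -0.301, 0.002], [0.454, -0.262, 0.002], [0.521, -0.081, 0.002], [0.636, -0.121, 0.002]]
scene
[[0.488, 0.212, 0.008]]
[[0.528, -0.236, 0.002], [0.571, -0.124, 0.002]]
red
[[0.28, -0.178, 0.01], [0.393, -0.197, 0.01]]
dark [0.758 0.002 0.083]
amber [ 0.744 -0.193  0.082]
floor [0.526 0.188 0.014]
ringbar [0.496 0.18  0.014]
table [0.43  0.022 0.004]
calc [0.27  0.024 0.02 ]
```

View pics/crop.png

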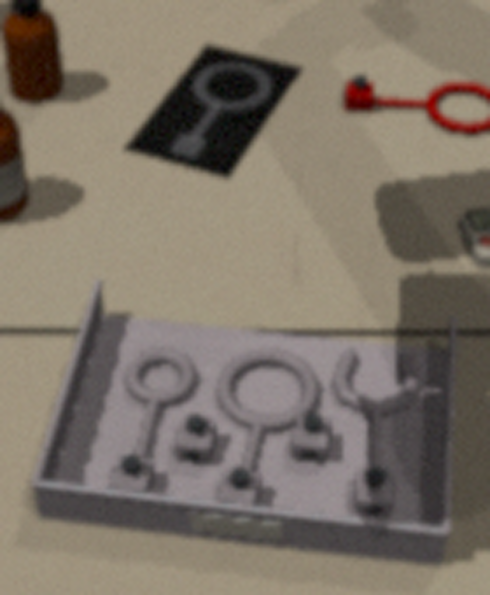

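The crop confirms it. The big ring in the middle (crop 268,388) has its stem running to the block at (240,485), and the two loose blocks at (195,440) and (312,440) flank the stem. The small ring is to its left and the fork to its right. The stem is at about 79° in the bin and about 68° on the mat.

I'll grip the front of the ring bar and draw it straight out.

Request:
{"api": "send_rows", "payload": {
  "targets": [
    {"fingers":-1,"dx":0.75,"dy":-0.63,"dz":0,"roll":0},
    {"fingers":-1,"dx":0.75,"dy":-0.63,"dz":0,"roll":0},
    {"fingers":-1,"dx":0.75,"dy":-0.63,"dz":0,"roll":0},
    {"fingers":-1,"dx":0.75,"dy":-0.63,"dz":0,"roll":0},
    {"fingers":-1,"dx":0.75,"dy":-0.63,"dz":0,"roll":0}
  ]
}}

```text
t: 0.72
position: [0.4002, -0.3194, 0.2304]
tcp_rot: [0.976, 0.218, -0.0, -0.0]
ft_force: [1.5, 0.3, 0.2]
finger_gap: 0.0868
grasp_force: 0.0
```

Request:
{"api": "send_rows", "payload": {
  "targets": [
    {"fingers":-1,"dx":0.75,"dy":-0.63,"dz":0,"roll":0},
    {"fingers":-1,"dx":0.75,"dy":-0.63,"dz":0,"roll":0},
    {"fingers":-1,"dx":0.75,"dy":-0.63,"dz":0,"roll":0},
    {"fingers":-1,"dx":0.75,"dy":-0.63,"dz":0,"roll":0},
    {"fingers":-1,"dx":0.75,"dy":-0.63,"dz":0,"roll":0}
  ]
}}

```text
t: 1.35
position: [0.5233, -0.0528, 0.2305]
tcp_rot: [0.976, 0.218, -0.0, 0.0]
ft_force: [0.1, -0.7, -0.3]
finger_gap: 0.087
grasp_force: 0.0
```

Request:
{"api": "send_rows", "payload": {
  "targets": [
    {"fingers":-1,"roll":1},
    {"fingers":-1,"roll":1},
    {"fingers":-1,"roll":1},
    {"fingers":-1,"roll":1},
    {"fingers":-1,"roll":1}
  ]
}}

```text
schema error: expected keys fingers, dx, dy, dz, roll
```

```bash
cat >> h.py <<'E'
from scipy.spatial.transform import Rotation as Ro
def st():
    o=monitor.get_obs(); r=Ro.from_quat(o["tcp_rot"]).as_matrix()
    print("t",round(float(o["t"]),2),"p",np.round(o["position"],4),"yaw_y",round(float(np.degrees(np.arctan2(r[1,1],r[0,1]))),2),"j",np.round(o["joint_pos"],2),"F",np.round(o["ft_force"],1),"gap",round(float(o["finger_gap"]),4),"g",o["grasp_force"])
    return o,r
def units(target,r,p): 
    d=r.T@(np.array(target)-p); print("rows of 0.06: dx,dy,dz",np.round(d/.06,2))
E
python3 -c "
from h import *
o,r=st();units([.479,.15,.18],r,o['position'])"
```

```text
t 1.35 p [ 0.5233 -0.0528  0.2305] yaw_y -64.82 j [ 0.41  0.11 -0.42  1.75  0.05  1.3  -1.15] F [ 0.1 -0.7 -0.3] gap 0.087 g 0.0
rows of 0.06: dx,dy,dz [ 0.77 -3.37  0.84]
```

Request:
{"api": "send_rows", "payload": {
  "targets": [
    {"fingers":-1,"dx":0.15,"dy":-0.67,"dz":0,"roll":0},
    {"fingers":-1,"dx":0.15,"dy":-0.67,"dz":0,"roll":0},
    {"fingers":-1,"dx":0.15,"dy":-0.67,"dz":0.2,"roll":0},
    {"fingers":-1,"dx":0.15,"dy":-0.67,"dz":0.2,"roll":0},
    {"fingers":-1,"dx":0.15,"dy":-0.67,"dz":0.2,"roll":0}
  ]
}}

```text
t: 1.98
position: [0.4775, 0.1476, 0.194]
tcp_rot: [0.976, 0.218, -0.0, 0.0]
ft_force: [1.0, -0.0, -0.6]
finger_gap: 0.087
grasp_force: 0.0
```

Request:
{"api": "send_rows", "payload": {
  "targets": [
    {"fingers":-1,"dx":0,"dy":0,"dz":0,"roll":1},
    {"fingers":-1,"dx":0,"dy":0,"dz":0,"roll":1},
    {"fingers":-1,"dx":0,"dy":0,"dz":0,"roll":1},
    {"fingers":-1,"dx":0,"dy":0,"dz":0,"roll":1},
    {"fingers":-1,"dx":0,"dy":0,"dz":0,"roll":1}
  ]
}}

```text
t: 2.6
position: [0.4779, 0.1464, 0.1942]
tcp_rot: [0.999, -0.044, -0.0, 0.0]
ft_force: [-0.1, 0.5, -0.1]
finger_gap: 0.0872
grasp_force: 0.0
```

```bash
python3 - <<'E'
from h import *
import pickle
o,r=st()
f=grab_frame("wrist");pickle.dump((f,o),open("w1.pkl","wb"))
print(-R(f).T@np.array(f["tvec"]).ravel(), np.round(R(f)[2],2))
cv2.imwrite("pics/w1.png",f["color"])
E
```

```text
t 2.6 p [0.4779 0.1464 0.1942] yaw_y -95.0 j [ 0.17  0.09 -0.58  1.85  0.05  1.22 -2.09] F [-0.1  0.5 -0.1] gap 0.0872 g 0.0
[0.54330271 0.14161582 0.34922537] [-0.24  0.02 -0.97]
```

View pics/w1.png

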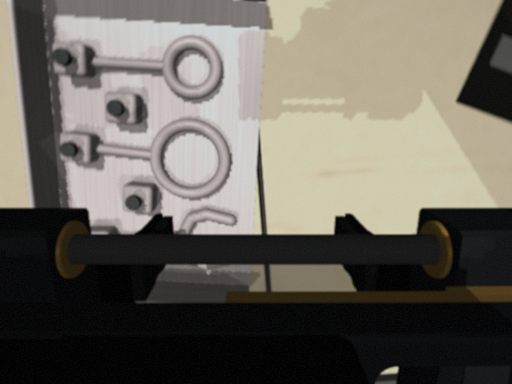

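The wrist view shows the large ring at (190,157), its block at (78,148) with the screw at (69,149), and the loose blocks at (125,108) and (140,197). The gap between those blocks is clear.

```bash
python3 - <<'E'
from h import *
import pickle;f,o=pickle.load(open("w1.pkl","rb"))
r=Ro.from_quat(o["tcp_rot"]).as_matrix()
pts=ray(f,[(151,157),(231,158),(190,118),(190,198)],.0085)[:,:2]
c=(pts[0]+pts[1])/2; c=np.array([(pts[2]+pts[3])[0]/2,(pts[0]+pts[1])[1]/2]); print("ring",c,"dia",np.linalg.norm(pts[0]-pts[1]),np.linalg.norm(pts[2]-pts[3]))
b=ray(f,[(69,149)],.037)[0,:2]; print("block screw",b,np.linalg.norm(b-c))
st_=ray(f,[(150,153),(96,150)],.012)[:,:2]; print("stem",st_)
d=(b-c)/np.linalg.norm(b-c); print("stem ang",np.degrees(np.arctan2(d[1],d[0])), np.degrees(np.arctan2(*(st_[1]-st_[0])[::-1])))
print("bosses screws",ray(f,[(117,108),(134,202)],.037)[:,:2], "fork",ray(f,[(235,219)],.009)[:,:2],"small",ray(f,[(192,68)],.0085)[:,:2])
print("mouth edge",ray(f,[(262,40),(246,262)],.002)[:,:2])
g=c-.037*d; print("grip",g); units([*g,.10],r,o["position"])
P=cloud(f); print("depth chk ring bar, floor, block",P[121,190],P[157,190],P[140,86])
E
```

```text
ring [0.49670101 0.21272569] dia 0.08609848187147273 0.08689913009045784
block screw [0.52097351 0.32527593] 0.11513778399432024
stem [[0.5074453  0.25475975]
 [0.51561331 0.31148373]]
stem ang 77.83002184551746 81.80598551668376
bosses screws [[0.55540032 0.27077499]
 [0.46184973 0.27089414]] fork [[0.42503404 0.17247274]] small [[0.58857873 0.19972042]]
mouth edge [[0.60983846 0.12700411]
 [0.3676552  0.16546769]]
grip [0.48890094 0.17655721]
rows of 0.06: dx,dy,dz [ 0.14 -0.52  1.57]
depth chk ring bar, floor, block [0.53680316 0.20776459 0.01308339] [0.49835198 0.21486935 0.00301827] [0.52764298 0.31226865 0.02643055]
```

Request:
{"api": "send_rows", "payload": {
  "targets": [
    {"fingers":-0.3,"dx":0,"dy":0,"dz":0,"roll":1},
    {"fingers":-0.3,"dx":0,"dy":0,"dz":0,"roll":0.2},
    {"fingers":-0.3,"dx":0.07,"dy":-0.53,"dz":0,"roll":0},
    {"fingers":-0.3,"dx":0,"dy":0,"dz":0.8,"roll":0},
    {"fingers":-0.3,"dx":0,"dy":0,"dz":0.8,"roll":0}
  ]
}}

```text
t: 3.28
position: [0.4892, 0.1772, 0.0977]
tcp_rot: [0.995, -0.103, 0.001, -0.0]
ft_force: [0.9, -0.5, -1.0]
finger_gap: 0.0573
grasp_force: 0.0
```

```bash
python3 - <<'E'
from h import *
o,r=st(); units([.4889,.1766,.013],r,o["position"])
f=grab_frame("wrist"); cv2.imwrite("pics/w2.png",f["color"])
E
```

```text
t 3.27 p [0.4892 0.1772 0.0977] yaw_y -101.82 j [ 0.09  0.24 -0.59  1.91  0.15  1.04 -2.33] F [ 0.9 -0.5 -1. ] gap 0.0573 g 0.0
rows of 0.06: dx,dy,dz [-0.    0.01  1.41]
```

Request:
{"api": "send_rows", "payload": {
  "targets": [
    {"fingers":-0.3,"dx":0,"dy":0,"dz":0.6,"roll":0},
    {"fingers":-0.3,"dx":0,"dy":0,"dz":0.5,"roll":0},
    {"fingers":-0.3,"dx":0,"dy":0,"dz":0.31,"roll":0},
    {"fingers":-0.3,"dx":0,"dy":0,"dz":0,"roll":0}
  ]
}}

```text
t: 3.82
position: [0.4883, 0.1765, 0.0135]
tcp_rot: [0.995, -0.104, -0.001, 0.0]
ft_force: [0.6, 0.1, 0.2]
finger_gap: 0.0566
grasp_force: 0.0
```

Request:
{"api": "send_rows", "payload": {
  "targets": [
    {"fingers":1,"dx":0,"dy":0,"dz":0,"roll":0},
    {"fingers":1,"dx":0,"dy":0,"dz":0,"roll":0},
    {"fingers":1,"dx":0,"dy":0,"dz":0,"roll":0},
    {"fingers":1,"dx":0,"dy":0,"dz":0,"roll":0},
    {"fingers":1,"dx":0,"dy":0,"dz":0,"roll":0}
  ],
  "squeeze": 20
}}

```text
t: 4.45
position: [0.4889, 0.1768, 0.0141]
tcp_rot: [0.995, -0.105, 0.0, -0.0]
ft_force: [1.3, 5.3, 0.2]
finger_gap: 0.0148
grasp_force: 2.6
```

```bash
python3 - <<'E'
from h import *
o,r=st()
f=grab_frame("wrist"); g=grab_frame("side")
cv2.imwrite("pics/grip.png",np.hstack([cv2.resize(f["color"],(400,300)),cv2.resize(g["color"][180:330,180:380],(400,300))]))
E
```

```text
t 4.45 p [0.4889 0.1768 0.0141] yaw_y -102.0 j [ 0.05  0.35 -0.56  1.98  0.24  0.88 -2.41] F [1.3 5.3 0.2] gap 0.0148 g 2.604150725528598
```

View pics/grip.png

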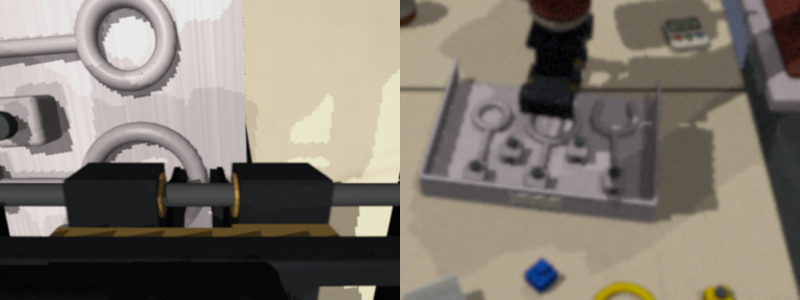

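The ring's front bar is between the fingers (left half, around (195,195)), and the loose blocks haven't moved. The fingers are still closing, so I'll let the grip build up.

Request:
{"api": "send_rows", "payload": {
  "targets": [
    {"fingers":1,"dx":0,"dy":0,"dz":0,"roll":0},
    {"fingers":1,"dx":0,"dy":0,"dz":0,"roll":0}
  ],
  "squeeze": 25
}}

```text
t: 4.8
position: [0.4889, 0.1771, 0.014]
tcp_rot: [0.995, -0.104, 0.0, -0.0]
ft_force: [0.4, 2.9, 0.6]
finger_gap: 0.0111
grasp_force: 24.4
```

Request:
{"api": "send_rows", "payload": {
  "targets": [
    {"fingers":1,"dx":0,"dy":0.15,"dz":0,"roll":0},
    {"fingers":1,"dx":0,"dy":0.25,"dz":0,"roll":0},
    {"fingers":1,"dx":0,"dy":0.25,"dz":0,"roll":0},
    {"fingers":1,"dx":0,"dy":0.25,"dz":0,"roll":0}
  ]
}}

```text
t: 5.3
position: [0.4772, 0.1225, 0.0139]
tcp_rot: [0.994, -0.105, -0.0, 0.0]
ft_force: [1.6, 3.0, -2.4]
finger_gap: 0.0111
grasp_force: 24.3
```

```bash
python3 - <<'E'
from h import *
o,r=st()
g=grab_frame("side")
P=proj(g,[[.52,.3,.03]])[0]; print(P)
cv2.imwrite("pics/pull.png",cv2.resize(g["color"][190:310,190:330],(700,600),interpolation=cv2.INTER_CUBIC))
E
```

```text
t 5.3 p [0.4772 0.1225 0.0139] yaw_y -102.03 j [ 0.15  0.3  -0.55  2.04  0.21  0.85 -2.3 ] F [ 1.6  3.  -2.4] gap 0.0111 g 24.33312888024375
[247.72746864 259.32045479]
```

View pics/pull.png

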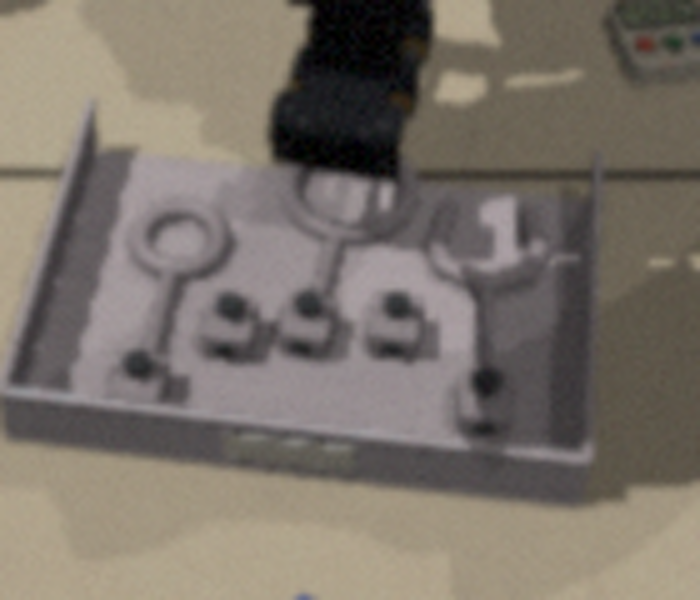

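The block is passing between the two loose blocks (crop: block at (310,325), loose blocks at (232,325) and (395,325)) with clearance on both sides. I'll keep drawing.

Request:
{"api": "send_rows", "payload": {
  "targets": [
    {"fingers":1,"dx":0,"dy":0.3,"dz":0,"roll":0},
    {"fingers":1,"dx":0,"dy":0.3,"dz":0,"roll":0},
    {"fingers":1,"dx":0,"dy":0.3,"dz":0,"roll":0},
    {"fingers":1,"dx":0.06,"dy":0.3,"dz":0,"roll":0},
    {"fingers":1,"dx":0.06,"dy":0.3,"dz":0,"roll":0}
  ]
}}

```text
t: 5.98
position: [0.4649, 0.033, 0.0135]
tcp_rot: [0.994, -0.105, -0.001, 0.0]
ft_force: [0.7, 2.4, -2.1]
finger_gap: 0.011
grasp_force: 24.4
```

Request:
{"api": "send_rows", "payload": {
  "targets": [
    {"fingers":1,"dx":0.07,"dy":0.32,"dz":0,"roll":0},
    {"fingers":1,"dx":0.07,"dy":0.32,"dz":0,"roll":0},
    {"fingers":1,"dx":0.07,"dy":0.32,"dz":0,"roll":0},
    {"fingers":1,"dx":0.07,"dy":0.32,"dz":0,"roll":0},
    {"fingers":1,"dx":0,"dy":0,"dz":0,"roll":0}
  ]
}}

```text
t: 6.6
position: [0.465, -0.0468, 0.0134]
tcp_rot: [0.994, -0.106, -0.001, 0.001]
ft_force: [-0.5, -1.7, -2.7]
finger_gap: 0.011
grasp_force: 24.4
```

```bash
python3 - <<'E'
from h import *
import pickle
o,r=st(); p=o["position"]
g=grab_frame("side"); a=grab_frame("scene"); w=grab_frame("wrist"); pickle.dump((a,g,w,o),open("f3.pkl","wb"))
i=g["color"][120:312,150:350]
cv2.imwrite("pics/out.png",np.hstack([cv2.resize(i,(400,384)),cv2.resize(w["color"],(400,384))]))
# mat silhouette from side + scene: grey inside black
for n,f in(("side",g),("scene",a)):
    im=cv2.cvtColor(f["color"],cv2.COLOR_BGR2GRAY)
    c=proj(f,[[.55,-.18,.002]])[0].astype(int)
    m=np.zeros_like(im); cv2.fillPoly(m,[proj(f,[[.60,-.30,.002],[.45,-.265,.002],[.50,-.07,.002],[.64,-.11,.002]]).astype(np.int32)],255)
    _,th=cv2.threshold(im[m>0].reshape(-1,1),0,255,cv2.THRESH_OTSU); print(n,im[m>0].min(),_)
    dark=((im<55)&(cv2.dilate(m,np.ones((9,9)))>0)).astype(np.uint8)
    k,l,s,_c=cv2.connectedComponentsWithStats(dark); j=1+np.argmax(s[1:,4])
    cn=cv2.findContours((l==j).astype(np.uint8),cv2.RETR_EXTERNAL,cv2.CHAIN_APPROX_NONE)[0]
    cn=max(cn,key=cv2.contourArea); P=ray(f,cn.reshape(-1,2).astype(float),.002)[:,:2].astype(np.float32)
    print("mat rect",cv2.minAreaRect(P))
E
```

```text
t 6.6 p [ 0.465  -0.0468  0.0134] yaw_y -102.21 j [ 0.43  0.24 -0.46  2.1   0.15  0.83 -1.91] F [-0.5 -1.7 -2.7] gap 0.011 g 24.393671160796657
side 0 80.0
mat rect ((0.5185478925704956, -0.1949186623096466), (0.2525900602340698, 0.16554690897464752), 68.12360382080078)
scene 33 96.0
mat rect ((0.5393925309181213, -0.14920413494110107), (0.19529801607131958, 0.20341628789901733), 54.38679504394531)
```

View pics/out.png

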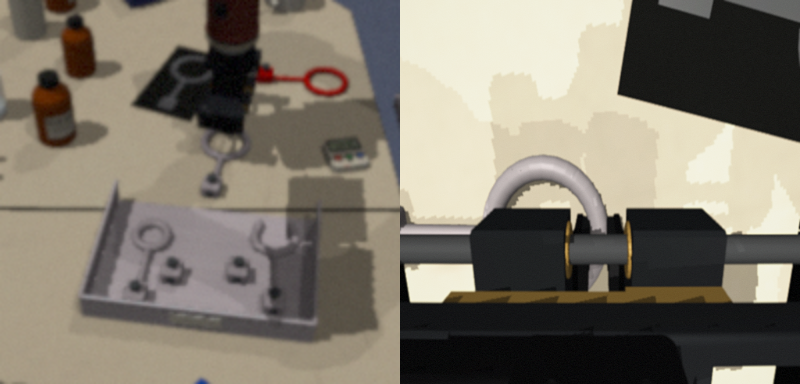

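The clamp is fully out, and the bin contents are as they were (left half: clamp ring at (225,145), block at (210,187)). Next I'll measure the printed silhouette from the unobstructed first frames.

```bash
python3 - <<'E'
from h import *
import pickle; a,b=pickle.load(open("f0.pkl","rb"))
for n,f in(("side",b),("scene",a)):
    im=cv2.cvtColor(f["color"],cv2.COLOR_BGR2GRAY)
    m=np.zeros_like(im); cv2.fillPoly(m,[proj(f,[[.58,-.33,.002],[.42,-.27,.002],[.51,-.05,.002],[.665,-.11,.002]]).astype(np.int32)],1)
    thr,_=cv2.threshold(im[m>0].reshape(-1,1),0,255,cv2.THRESH_OTSU)
    dark=((im<(thr if n=="scene" else thr))&(m>0)).astype(np.uint8)
    cn=max(cv2.findContours(dark,cv2.RETR_EXTERNAL,cv2.CHAIN_APPROX_NONE)[0],key=cv2.contourArea)
    P=ray(f,cn.reshape(-1,2).astype(float),.002)[:,:2].astype(np.float32)
    print(n,thr,"mat rect",cv2.minAreaRect(P))
    ins=np.zeros_like(im); cv2.drawContours(ins,[cn],-1,1,-1); ins=cv2.erode(ins,np.ones((5,5)))
    t2,_=cv2.threshold(im[ins>0].reshape(-1,1),0,255,cv2.THRESH_OTSU)
    g=((im>t2)&(ins>0)).astype(np.uint8)
    cs,h=cv2.findContours(g,cv2.RETR_CCOMP,cv2.CHAIN_APPROX_NONE)
    for c,hh in zip(cs,h[0]):
        if hh[3]>=0 and cv2.contourArea(c)>20:
            hc=ray(f,c.reshape(-1,2).astype(float),.002)[:,:2].astype(np.float32); (ce,ax,an)=cv2.fitEllipse(hc); print("hole",ce,ax)
            q=np.argwhere(g>0)[:,::-1].astype(float); W=ray(f,q,.002)[:,:2]
            d=np.linalg.norm(W-ce,axis=1); B=W[d>.1].mean(0); v=B-ce; print("block",B,np.linalg.norm(v),"ang",np.degrees(np.arctan2(v[1],v[0])),"outer ring r",np.percentile(d[W[:,1]<ce[1]],97))
E
```

```text
side 85.0 mat rect ((0.5480383038520813, -0.18973460793495178), (0.2062511444091797, 0.11809266358613968), 66.75393676757812)
hole (0.5312380194664001, -0.2298908531665802) (0.05954409018158913, 0.0649729073047638)
block [ 0.57660496 -0.12272066] 0.1163770094072436 ang 67.05624554516152 outer ring r 0.04374194936177194
scene 103.0 mat rect ((0.5471498370170593, -0.19275620579719543), (0.2072974443435669, 0.11892291158437729), 66.96100616455078)
hole (0.5303077101707458, -0.23171865940093994) (0.06063362583518028, 0.06421978771686554)
block [ 0.57628673 -0.12531657] 0.11591149678773228 ang 66.62961050596846 outer ring r 0.044266810355123185
```

Request:
{"api": "send_rows", "payload": {
  "targets": [
    {"fingers":1,"dx":0,"dy":0,"dz":0,"roll":0.45},
    {"fingers":1,"dx":0,"dy":0,"dz":0,"roll":0.45},
    {"fingers":1,"dx":0,"dy":0,"dz":0,"roll":0.45},
    {"fingers":1,"dx":0,"dy":0,"dz":0,"roll":0.47},
    {"fingers":1,"dx":0,"dy":0,"dz":0,"roll":0}
  ]
}}

```text
t: 7.38
position: [0.4659, -0.0431, 0.0138]
tcp_rot: [0.98, -0.198, -0.0, -0.0]
ft_force: [-1.3, 0.8, -3.1]
finger_gap: 0.0114
grasp_force: 25.5
```

Request:
{"api": "send_rows", "payload": {
  "targets": [
    {"fingers":1,"dx":0.277,"dy":0.375,"dz":0,"roll":0},
    {"fingers":1,"dx":0.277,"dy":0.375,"dz":0,"roll":0},
    {"fingers":1,"dx":0.277,"dy":0.375,"dz":0,"roll":0},
    {"fingers":1,"dx":0.277,"dy":0.375,"dz":0,"roll":0}
  ]
}}

```text
t: 7.88
position: [0.4929, -0.1528, 0.0139]
tcp_rot: [0.98, -0.197, -0.0, -0.0]
ft_force: [0.8, 1.0, -2.9]
finger_gap: 0.0109
grasp_force: 25.2
```

Request:
{"api": "send_rows", "payload": {
  "targets": [
    {"fingers":1,"dx":0.277,"dy":0.375,"dz":0,"roll":0},
    {"fingers":1,"dx":0.277,"dy":0.375,"dz":0,"roll":0},
    {"fingers":1,"dx":0.277,"dy":0.375,"dz":0,"roll":0},
    {"fingers":1,"dx":0.277,"dy":0.375,"dz":0,"roll":0},
    {"fingers":1,"dx":0,"dy":0,"dz":0,"roll":0}
  ]
}}

```text
t: 8.5
position: [0.5187, -0.2642, 0.0138]
tcp_rot: [0.98, -0.2, 0.0, 0.0]
ft_force: [-1.1, -1.1, -3.8]
finger_gap: 0.0108
grasp_force: 25.1
```

```bash
python3 - <<'E'
from h import *
import pickle
o,r=st(); units([.5163,-.2648,.0135],r,o["position"])
g=grab_frame("side"); a=grab_frame("scene"); w=grab_frame("wrist"); pickle.dump((a,g,w,o),open("f4.pkl","wb"))
print(proj(g,[[.5308,-.2308,.0085],[.576,-.124,.026]]),proj(w,[[.5308,-.2308,.0085],[.576,-.124,.026],[.576,-.124,.039]]))
cv2.imwrite("pics/m1.png",np.hstack([cv2.resize(g["color"][120:200,195:295],(400,320),interpolation=cv2.INTER_CUBIC),cv2.resize(w["color"],(400,320))]))
E
```

```text
t 8.5 p [ 0.5187 -0.2642  0.0138] yaw_y -113.02 j [ 0.65  0.42 -0.3   1.84  0.16  0.9  -1.7 ] F [-1.1 -1.1 -3.8] gap 0.0108 g 25.131097838748246
rows of 0.06: dx,dy,dz [-0.03  0.03  0.  ]
[[246.10262429 152.36970402]
 [233.26637135 165.85434333]] [[193.52220783 235.45931813]
 [-49.34289952 248.33027187]
 [-75.56730721 260.50232817]]
```

View pics/m1.png

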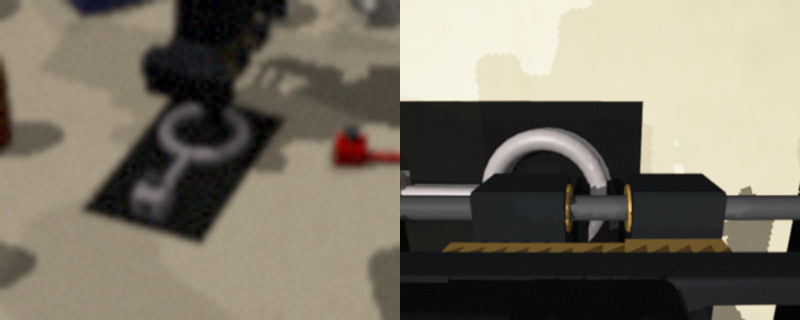

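The clamp lies on the mat, with its ring at about (245.8,153.3) in full side pixels against a predicted (246.1,152.4). After a small correction I'll release it, rise and check from above.

Request:
{"api": "send_rows", "payload": {
  "targets": [
    {"fingers":1,"dx":-0.03,"dy":0.03,"dz":0,"roll":0},
    {"fingers":1,"dx":0,"dy":0,"dz":0,"roll":0},
    {"fingers":-0.3,"dx":0,"dy":0,"dz":0,"roll":0},
    {"fingers":-0.3,"dx":0,"dy":0,"dz":0,"roll":0},
    {"fingers":-0.3,"dx":0,"dy":0,"dz":0,"roll":0}
  ]
}}

```text
t: 9.28
position: [0.5165, -0.263, 0.0142]
tcp_rot: [0.98, -0.199, 0.0, 0.0]
ft_force: [0.2, -0.0, -0.5]
finger_gap: 0.0328
grasp_force: 0.0
```

Request:
{"api": "send_rows", "payload": {
  "targets": [
    {"fingers":-0.3,"dx":0,"dy":0,"dz":0,"roll":0},
    {"fingers":-0.3,"dx":0,"dy":0,"dz":-0.4,"roll":0},
    {"fingers":-0.3,"dx":0,"dy":0,"dz":-0.8,"roll":0},
    {"fingers":-0.3,"dx":0,"dy":0,"dz":-0.9,"roll":0},
    {"fingers":-0.3,"dx":0,"dy":0,"dz":-0.9,"roll":0}
  ]
}}

```text
t: 9.9
position: [0.5162, -0.2627, 0.1957]
tcp_rot: [0.98, -0.199, 0.0, -0.0]
ft_force: [0.3, -0.2, 1.0]
finger_gap: 0.0565
grasp_force: 0.0
```

Request:
{"api": "send_rows", "payload": {
  "targets": [
    {"fingers":-0.3,"dx":-0.6,"dy":-0.6,"dz":-0.2,"roll":0},
    {"fingers":-0.3,"dx":-0.5,"dy":-0.6,"dz":-0.2,"roll":0},
    {"fingers":-0.3,"dx":0,"dy":0,"dz":0,"roll":0}
  ]
}}

```text
t: 10.28
position: [0.4839, -0.1674, 0.2196]
tcp_rot: [0.981, -0.196, 0.001, 0.0]
ft_force: [-0.4, -0.7, 0.3]
finger_gap: 0.0566
grasp_force: 0.0
```

```bash
python3 - <<'E'
from h import *
import pickle
o,r=st()
w=grab_frame("wrist"); g=grab_frame("side"); a=grab_frame("scene"); pickle.dump((a,g,w,o),open("f5.pkl","wb"))
print(proj(w,[[.5308,-.2308,.0085],[.576,-.124,.026],[.576,-.124,.039]]))
cv2.imwrite("pics/m2.png",w["color"])
E
```

```text
t 10.28 p [ 0.4839 -0.1674  0.2196] yaw_y -112.65 j [ 0.62  0.08 -0.39  1.8   0.03  1.27 -1.75] F [-0.4 -0.7  0.3] gap 0.0566 g 0.0
[[290.60220886 107.35631121]
 [183.18337232 106.55684823]
 [180.46064392 106.42870292]]
```

View pics/m2.png

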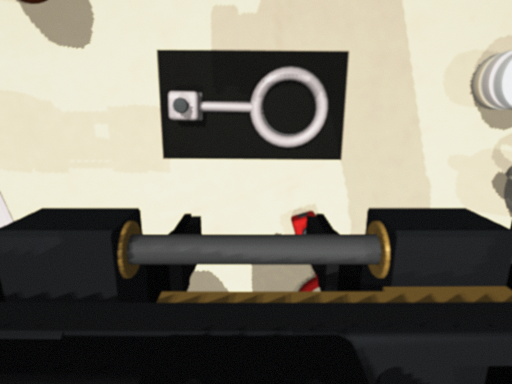

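The wrist view shows the clamp covering the silhouette, with no grey print uncovered: ring at (290,107), screw at (181,105), predicted (290.6,107.4) and (180.5,106.4). I'll check it numerically against the mat outline in this same picture.

```bash
python3 - <<'E'
from h import *
import pickle; a,g,w,o=pickle.load(open("f5.pkl","rb"))
im=cv2.cvtColor(w["color"],cv2.COLOR_BGR2GRAY); roi=np.zeros_like(im); roi[40:170,145:360]=1
dark=((im<70)&(roi>0)).astype(np.uint8)
cn=max(cv2.findContours(dark,cv2.RETR_EXTERNAL,cv2.CHAIN_APPROX_NONE)[0],key=cv2.contourArea)
P=ray(w,cn.reshape(-1,2).astype(float),.002)[:,:2].astype(np.float32); rc=cv2.minAreaRect(P); print("mat",rc)
ins=np.zeros_like(im); cv2.drawContours(ins,[cn],-1,1,-1)
br=((im>100)&(cv2.erode(ins,np.ones((5,5)))>0)).astype(np.uint8)
cs,h=cv2.findContours(br,cv2.RETR_CCOMP,cv2.CHAIN_APPROX_NONE)
hole=max([c for c,k in zip(cs,h[0]) if k[3]>=0],key=cv2.contourArea)
ce,ax,_=cv2.fitEllipse(ray(w,hole.reshape(-1,2).astype(float),.0085)[:,:2].astype(np.float32)); print("ring",ce,ax)
s=ray(w,[(181,105.5)],.037)[0,:2]; v=s-ce; print("screw",s,np.linalg.norm(v),np.degrees(np.arctan2(v[1],v[0])))
# print's ring offset from mat centre, from first views: side/scene mean
th=np.radians(66.85);u=np.array([np.cos(th),np.sin(th)])
print("print rel",[np.array([.5308,-.2308])-np.array([.5476,-.1912])], "clamp rel",np.array(ce)-rc[0])
gm=((im>75)&(im<=125)&(ins>0)); print("grey px",gm.sum())
E
```

```text
mat ((0.5484380722045898, -0.19162829220294952), (0.20732402801513672, 0.11730588227510452), 66.9543228149414)
ring (0.5320508480072021, -0.2288377732038498) (0.06165506690740585, 0.06216653436422348)
screw [ 0.57681193 -0.12451046] 0.11352419766120281 66.77850231593034
print rel [array([-0.0168, -0.0396])] clamp rel [-0.01638722 -0.03720948]
grey px 867
```

```bash
python3 -c "
from h import *
print(finish_job())"
```

```text
the job is handed in; nothing more can be done
None
```

The large ring clamp was slid out of the bin without lifting and released on its silhouette, about 2–3 mm off along the stem with the angle matching to within 0.2°; the other fittings stayed in the bin, I saw nothing else disturbed, and the job was handed in at about 10.5 s.

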